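# Press a label holder home behind the lip of the rack shelf

## Task

The tube rack on the bench shelf has no label yet: pick up the label holder that stands on the bench, turn it so that its label faces out over the shelf's front edge like the one already fitted at the tip box, and slip its tongue down behind the shelf's front lip at the middle of the tube rack, with its apron outside the lip. Push it fully home, flat on the mounting tape, and finish still gripping it and pressing it down firmly (about 10 N, and never so hard as to bend the shelf), because the adhesive needs steady pressure: do not let go at the end. Leave the racks, the fitted holder and everything else on the bench where they are.

Things in the scene. Friction and masses are not known exactly. Their poses are not given: they have to be found in the camera images.
- holder_center (a point): Loose label holder, upright on the bench on its foot, turned up to about 130 degrees either way from its fitted heading; 60 mm wide, 78 mm high, 110 g. Point: half-way up (39 mm), mid-width, mid-plane of its label frame. x: from label side to back (label looks along -x); y: along the width; z: up. Label frame: white upright plate, 8 mm thick, from 28 to 78 mm up: grip it there, across the 8 mm.
- holder_tongue (a point): Point at the foot of the front face of the holder's white-coated steel tongue, mid-width, at the underside: 39 mm below and 4 mm in front (-x) of holder_center, same axes. The tongue, 4 mm thick, hangs under the frame, its front flush with the frame's front. A like foot, 3 mm thick, runs from it 24 mm to the back.
- holder_heel (a point): Middle of the back edge of the loose holder's foot, at the underside: 24 mm behind (+x) holder_tongue. Same axes.
- holder: The loose holder; origin and axes of holder_tongue. In front of the tongue, a shoulder (24 to 28 mm up) carries the apron: 4 mm thick, 12 to 24 mm up, 7 to 11 mm before the tongue. The lip goes in the 7 mm gap. The foot reaches 12 mm lower than the apron, so the tongue can be drawn against the lip's back with the apron still above the lip.
- shelf: Low rigid steel shelf fixed on the bench, 440 mm long (y), 205 mm deep. Origin: bench level, below the back face of the front lip, mid-length; x from the lip into the shelf (away from the robot), z up. Tray floor at z 90 mm. The lip is an upright 3 mm sheet, x -3 to 0 mm, its top at z 110 mm (20 mm above the tray).
- tape: Strip of pale mounting tape on the tray floor right behind the lip, 27 mm wide (shelf x 0 to 27 mm), 410 mm long, 1.5 mm thick: its top is at z 91.5 mm. Origin: at the lip's back face, mid-length, on the tray floor. The holder's foot goes flat on it. It is firm (gives under 1 mm) and does not really stick.
- tube_rack: Black rack of 4 by 6 round wells with four capped tubes, 88 mm deep (x), 128 mm wide (y), 48 mm high, 88 mm with tubes; on the left or right half of the shelf, front about 70 mm behind the lip, axes parallel to the shelf's. Origin: under its centre, on the tray floor. The label holder goes at the middle of its width.
- tip_box: Open pipette tip box with 8 by 12 green tips, 84 mm deep, 122 mm wide, 60 mm high, on the other half of the shelf. Origin: under its centre, on the tray floor.
- fitted_holder: A like label holder already fitted over the lip in front of the tip box; shows how it should look. Origin at the foot of its tongue's front face. Leave it.
- well_plate: Clear flat well plate, 60 by 85 by 8 mm, on the bench in front of the shelf; origin under its centre. Leave it.
- reagent: Small reagent bottle, 26 mm diameter, 55 mm high, standing on the bench; origin under its centre. Leave it.
- kit_carton: White kit carton, 45 by 85 by 95 mm, standing on the bench to the left of the shelf; origin under its centre. Leave it.
- marker: Marker pen, 136 mm long, 12 mm thick, lying on the bench; origin near its middle, on the bench. Leave it.
- dropper: Dropper with white bulb, 87 mm long, lying on the bench; origin near its middle, on the bench. Leave it.
- buffer: White buffer bottle, 64 mm diameter, 140 mm high, standing to the right of the shelf; origin under its centre. Leave it.
Mind the look-alikes: they are no part of the job. Leave any pink look-alike of the tube_rack alone.

How it is judged:
By the outcome, as a careful person would: the job done as asked, in the order asked, and still so for the second after the job is handed in, while the arm keeps its last pose, push and grip.
It also fails if it takes over 45 s, if anything falls off the work surface, if the arm or the gripper's body presses on something with over 40 N, if the wrist force passes 120 N, or if a joint passes its speed limit or range.

## Robot

A 6-joint arm with a two-finger parallel gripper is mounted at the origin on the work surface. World frame = base frame: x ahead of the robot, y to its left, z up, the work surface at z = 0. Lengths are in m, angles in rad, forces in N, time in s.
With the tool pointing down it reaches from about 0.2 to 0.875 m from the base axis. Payload 3.4 kg.
Tool frame: the origin (TCP) lies between the finger pads; the fingertips stand 25 mm ahead of it and the grasp point (between the pads) lies 6 mm ahead of it (r.nose_length is the z of the fingertips in the tool frame, in m); z points along the fingers, x is the direction in which the jaws open and shut, and the axes are right-handed (so a half turn about z gives the same grasp; the last joint's range is limited). The gripper opens to 94 mm and grips with 3 to 60 N. Pads are 16 mm wide; open, the fingers measure 119 mm over their backs; the gripper's body (75 mm by 177 mm) begins 78 mm behind the grasp point.
Start: joints at [1.024, 0.276, 1.505, -0, 1.361, -0.121], TCP at [0.238, 0.524, 0.209] pointing down, gripper open.
Joint ranges: [-2.89, 2.89], [-0.75, 2.08], [0.22, 2.7], [-1.18, 4.32], [0.11, 2.71], [-2.7, 2.7]. Speed limits (rad/s): [2.57, 2.57, 3.14, 3.14, 3.14, 3.14].

## Interface

Orientations are given as a unit quaternion [w, x, y, z].
In Python, from plant import r, gripper_to, inverse_kinematics, vision, models, telemetry gives the robot as it stands. Calls block until the motion is done:
- r.move_to(position, orientation): joint-space move of the TCP to a pose.
- r.move_l(position, rot=None, vel=0.15, guard=None): straight line of the TCP; rot=None keeps the orientation; vel is the mean speed in m/s. With guard (N) it stops when the force on the tool has changed by that much, and returns True; else False.
- r.movej(angles): joint-space move.
- gripper_to(opening, f_grip=None): finger opening in m; f_grip is the grip in N (None keeps the last); returns when the fingers have stopped.
- r.hold(seconds).
- inverse_kinematics(position, orientation): joint angles nearest the present ones, or None.
- vision.snapshot(name): name is "scene" or "top"; returns the picture (384x512x3 uint8, red, green, blue); there is no depth.
- vision.get_calibration(name): a dict with "fx", "fy", "cx", "cy" (pixels), "position" and "orientation" of the camera in the world. Camera axes: x right, y down, z forward; pixel columns grow to the right and rows downward; lengths in m; the calibration is good to about 2 mm. A picture is of the moment at which its call begins. get_calibration takes no time and is no camera call.
A pose or a line that the arm cannot do raises r.PlanningError and nothing moves.
- r.sign_off(): hands the job in, once; it reports no verdict.
Trained networks look in the newest picture that a camera, given by its name, has taken for a name from the list of things; names that differ only in an ending like _2 or _b are one class to them, and where a whole thing is asked for, a point or a joint stands for the part that bears it (a point fixed in the world has none). Each returns a list of dicts, best first, with "score" (0 to 1); they miss things now and then, are a little off and sometimes report something else, mostly with a low value. They report only what shows in the picture. A call takes as long as a camera call. They do not tell look-alikes from the thing itself.
- models.boxes_of(thing, camera): "at" ([x, y, z] in m, in world coordinates, good to about 4 mm: the middle of the surface that is visible of it).
- models.regions_of(thing, camera): "pixels" (384x512 bool, what is visible of it).
- models.mark_of(thing, camera): "at" ([x, y, z] in m, in world coordinates, good to about 4 mm: a listed point, or the origin of a listed thing).
Readings, each from a call of its own:
- telemetry.current_t(): time.
- telemetry.current_joints(): joint angles.
- telemetry.current_dq(): joint speeds.
- telemetry.current_joint_efforts(): joint torques, N m.
- telemetry.current_ee_pos(): TCP position.
- telemetry.current_tool_rot(): TCP orientation.
- telemetry.current_wrist_force(): force on the tool from outside, world axes, zero at the start.
- telemetry.current_torque(): the same for the moment, N m.
- telemetry.current_opening(): finger opening in m.
Only numpy, scipy, OpenCV 4.12 (cv2) and the standard library are available. Lean on these libraries where they do the work, as an engineer would, in place of code of your own. Each camera call takes 0.05 s, during which the arm holds its last target. There are 200 camera calls.

## Working session

There is one attempt and no reset: what is moved stays moved. The work goes in short steps, each a Python script; the robot and the scene stay as the last script left them, time stands still between calls to the robot, and variables do not carry over. Pictures are saved under pics/ and viewed, about 8 in all and at most 12, crops included, and the job is handed in when it is done.

```bash
mkdir -p pics; ls; python3 - <<'E'
from plant import r, vision, models, telemetry
import cv2,numpy as np
for n in("scene","top"):
    im=vision.snapshot(n); cv2.imwrite(f"pics/{n}0.png",im[:,:,::-1])
    c=vision.get_calibration(n); print(n,{k:np.round(v,4).tolist() for k,v in c.items()})
    for t in("holder_center","holder_tongue","holder_heel","holder","shelf","tape","tube_rack","tip_box","fitted_holder","well_plate","reagent","kit_carton","buffer"):
        print(t,[(np.round(d["at"],4).tolist(),round(d["score"],2)) for d in models.mark_of(t,n)[:3]])
print(telemetry.current_t())
E
```

```text
pics
scene {'fx': 371.5408, 'fy': 371.5408, 'cx': 252.7349, 'cy': 191.4543, 'position': [1.015, -0.4488, 0.7872], 'orientation': [-0.3382, 0.8402, 0.3956, -0.1527]}
holder_center [([0.4287, 0.1413, 0.0323], 0.65), ([0.5895, 0.3742, 0.0012], 0.18)]
holder_tongue [([0.4258, 0.1374, -0.0018], 0.98)]
holder_heel [([0.4443, 0.1291, 0.0029], 0.71)]
holder [([0.4284, 0.1386, -0.0013], 0.62)]
shelf [([0.5897, -0.0309, -0.001], 0.81), ([0.4254, 0.1366, -0.0006], 0.38)]
tape [([0.5899, -0.0327, 0.0878], 0.91), ([0.6952, 0.0865, 0.088], 0.5)]
tube_rack [([0.6941, 0.0857, 0.0889], 0.93), ([0.2896, 0.2406, 0.0012], 0.91)]
tip_box [([0.7128, -0.1124, 0.0906], 0.7), ([0.6038, -0.1305, 0.0937], 0.55)]
fitted_holder [([0.6035, -0.1333, 0.0909], 0.95)]
well_plate [([0.4249, -0.1525, -0.001], 0.71)]
reagent [([0.4621, -0.0045, 0.0013], 0.41)]
kit_carton [([0.5891, 0.3752, -0.0001], 0.78), ([0.4291, -0.3955, 0.0013], 0.3)]
buffer [([0.5768, -0.3861, 0.0035], 0.79)]
top {'fx': 423.9149, 'fy': 423.9149, 'cx': 253.1712, 'cy': 185.9397, 'position': [0.3358, -0.0183, 1.0847], 'orientation': [0.0689, -0.6936, 0.7141, -0.0647]}
holder_center [([0.4269, 0.141, 0.0411], 0.91), ([0.4244, 0.1417, -0.0005], 0.59), ([0.5885, 0.3796, 0.0023], 0.17)]
holder_tongue [([0.4216, 0.143, -0.0015], 0.81)]
holder_heel [([0.4471, 0.1313, 0.0002], 0.66)]
holder [([0.4206, 0.1383, -0.0022], 0.67)]
shelf [([0.6062, -0.1361, 0.0934], 0.16)]
tape [([0.5865, -0.0315, 0.0909], 0.67)]
tube_rack [([0.294, 0.2396, -0.0018], 0.71), ([0.6872, 0.0852, 0.0882], 0.63)]
tip_box [([0.4252, -0.3961, -0.0037], 0.67), ([0.711, -0.1168, 0.0891], 0.57)]
fitted_holder [([0.6053, -0.133, 0.0936], 0.94)]
well_plate [([0.4269, -0.1534, 0.0017], 0.58), ([0.5882, -0.0329, 0.0907], 0.23)]
reagent [([0.4608, -0.0113, 0.0013], 0.52)]
kit_carton [([0.5922, 0.3786, -0.0006], 0.93)]
buffer [([0.5761, -0.3821, -0.0019], 0.74), ([0.4598, -0.0112, 0.0012], 0.49)]
1.4
```

View pictures.

View pics/scene0.png

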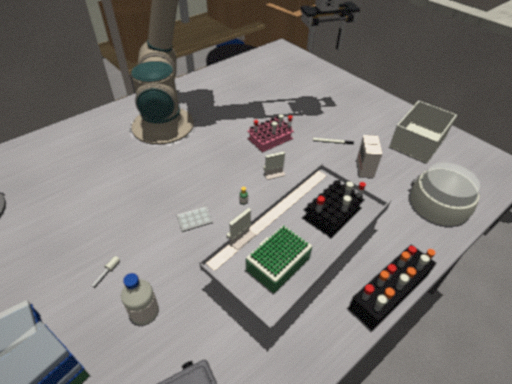

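View pics/top0.png

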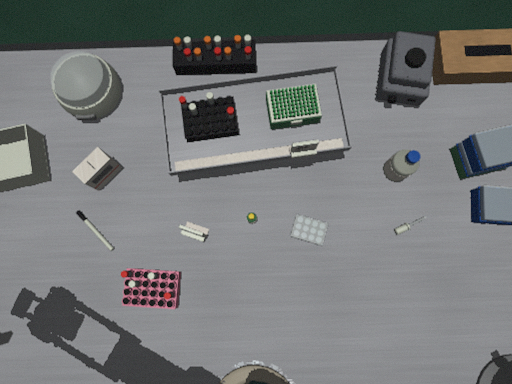

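Scene view: the loose holder is at (275,165) with its foot towards that camera. The fitted holder is at (240,225), the black rack at (335,205) on the shelf, and the pink look-alike at (270,132). In the top view the loose holder is at (194,232), the tape runs from (177,162) to (343,148), and the fitted holder is at (304,148). The marks put the shelf yaw near +9° and the holder yaw near −25°. I'll refine both with the masks.

```bash
cat > h.py <<'E'
from plant import r, gripper_to, inverse_kinematics, vision, models, telemetry
import cv2,numpy as np
from scipy.spatial.transform import Rotation as R
def rot(q): return R.from_quat([q[1],q[2],q[3],q[0]])
def ray(n,px,z):   # pixels (N,2) -> world on plane z
    c=vision.get_calibration(n); px=np.asarray(px,float)
    d=np.c_[(px[:,0]-c["cx"])/c["fx"],(px[:,1]-c["cy"])/c["fy"],np.ones(len(px))]
    d=rot(c["orientation"]).apply(d); p=np.array(c["position"])
    return (p+d*((z-p[2])/d[:,2])[:,None])[:,:2]
def rect(n,mask,z):
    m=mask.astype(np.uint8); k,l,s,_=cv2.connectedComponentsWithStats(m)
    w=ray(n,np.argwhere(m)[:,::-1],z)
    return cv2.minAreaRect((w*1000).astype(np.float32))
def quat(yaw): # tool down, tool x along yaw
    q=(R.from_euler('z',yaw)*R.from_euler('x',np.pi)).as_quat(); return [q[3],*q[:3]]
E
python3 - <<'E'
from h import *
acc={}
for n in("scene","top"):
    for k in range(3):
        im=vision.snapshot(n)
        for t in("holder_center","holder_tongue","holder_heel","tape","tube_rack","fitted_holder"):
            for d in models.mark_of(t,n)[:2]:
                if d["score"]>.5: acc.setdefault(t,[]).append(np.round(np.array(d["at"])*1000,1).tolist())
    for t,z in(("tape",.0915),("tube_rack",.138),("holder",.0)):
        for d in models.regions_of(t,n)[:2]:
            m=d["pixels"]; print(n,t,round(d["score"],2),m.sum(),rect(n,m,z))
            if t=="tape":
                w=ray(n,np.argwhere(m)[:,::-1],z); v,_,x,y=cv2.fitLine((w*1000).astype(np.float32),cv2.DIST_HUBER,0,.01,.01).ravel()[[0,0,2,3]]; f=cv2.fitLine((w*1000).astype(np.float32),cv2.DIST_HUBER,0,.01,.01).ravel(); print("  line",f)
    c=im[140:200,235:320] if n=="scene" else im[205:260,160:235]
    cv2.imwrite(f"pics/{n}_h.png",cv2.resize(c[:,:,::-1],None,fx=6,fy=6,interpolation=cv2.INTER_CUBIC))
for t in acc: print(t,acc[t])
print(telemetry.current_t())
E
```

```text
scene tape 0.72 1288 ((601.7674560546875, -32.35746765136719), (30.888418197631836, 409.6459045410156), 6.542849540710449)
  line [ 1.1666026e-01 -9.9317187e-01  6.0284583e+02 -3.8949524e+01]
scene tube_rack 0.91 2167 ((699.0595092773438, 86.83917999267578), (97.88953399658203, 199.37635803222656), 6.592319011688232)
scene tube_rack 0.58 1136 ((394.33441162109375, 139.84869384765625), (123.16523742675781, 167.24026489257812), 46.108253479003906)
scene holder 0.68 477 ((397.2823791503906, 163.09286499023438), (65.2822036743164, 124.17472839355469), 46.850059509277344)
top tape 0.94 1331 ((606.3978271484375, -31.239654541015625), (28.299766540527344, 410.302001953125), 6.623260974884033)
  line [ 1.1360049e-01 -9.9352652e-01  6.0296246e+02 -1.0078154e+01]
top tube_rack 0.64 2181 ((689.1536254882812, 84.22314453125), (114.44673919677734, 126.98670196533203), 6.2726945877075195)
top tube_rack 0.59 101 ((446.3667297363281, -8.2683744430542), (22.426898956298828, 22.516719818115234), 88.31155395507812)
top holder 0.69 346 ((433.10137939453125, 141.32720947265625), (74.35326385498047, 34.71
[... 563 characters left out ...]
 2.1], [446.4, 129.6, 0.3], [602.3, -133.7, 94.1], [448.7, 132.2, 3.5], [425.6, -151.6, -1.7], [449.0, 133.3, -0.1], [447.3, 132.8, -2.2], [447.3, 133.0, -0.4]]
tape [[593.1, -34.7, 91.1], [589.6, -29.7, 88.0], [590.6, -33.2, 88.3], [586.4, -30.5, 94.1], [586.8, -31.3, 91.4]]
tube_rack [[698.0, 86.5, 89.4], [291.6, 240.5, 1.1], [693.6, 87.3, 89.0], [292.0, 240.5, 0.0], [291.9, 240.7, -0.0], [694.9, 85.1, 89.3], [688.2, 84.1, 88.3], [292.3, 240.8, -2.6], [295.1, 241.9, -2.6], [686.5, 84.2, 89.9], [687.2, 82.6, 87.4], [291.7, 243.6, -1.2]]
fitted_holder [[602.5, -133.4, 91.1], [604.0, -131.7, 94.1], [606.7, -133.2, 92.5], [601.6, -134.9, 95.9], [606.1, -137.0, 97.3], [605.8, -136.4, 95.3]]
3.8
```

View pics/scene_h.png

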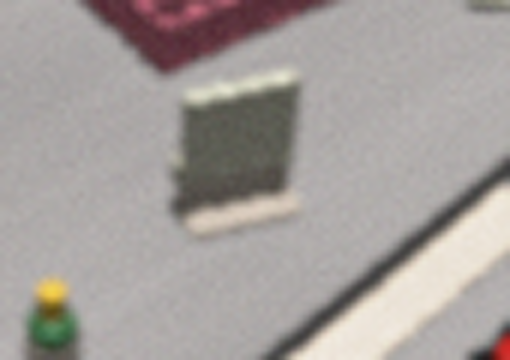

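View pics/top_h.png

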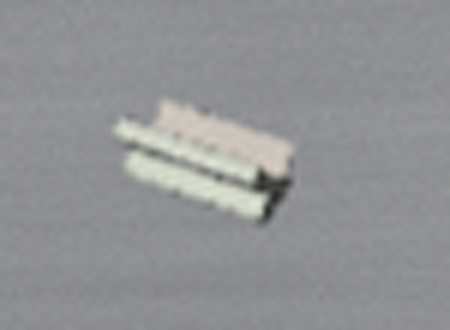

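```bash
python3 - <<'E'
from h import *
for px,z in(([(265.8,156.7),(284.5,152.5)],.078),([(266.7,179.2),(285,174.5)],0)):
    w=ray("scene",px,z)*1000; d=w[1]-w[0]; print(w,w.mean(0),np.hypot(*d),np.degrees(np.arctan2(d[1],d[0]))-90)
E
```

```text
[[419.50233149 107.22163547]
 [440.0572646  162.0521153 ]] [429.77979804 134.63687539] 58.556697252184314 -20.550093044650524
[[433.18283367 102.63518992]
 [453.19627278 159.60923663]] [443.18955322 131.12221327] 60.38691699125696 -19.354993507155427
```

```bash
python3 - <<'E'
from h import *
w=ray("top",[(160+115/6,205+128/6),(160+262/6,205+178/6)],.078)*1000; d=w[1]-w[0]; print(w.mean(0),np.degrees(np.arctan2(d[1],d[0])))
C=np.array([.428,.1388]); y=np.radians(-19.8)
for o in(0,np.pi):
    print([None if q is None else np.round(q,2) for q in(inverse_kinematics([*C,.058],quat(y+o)),inverse_kinematics([.577,.069,.15],quat(np.radians(6.6)+o)))])
E
```

```text
[425.3688045 134.6602826] -110.23033327795802
[array([ 0.16,  0.24,  1.99, -0.  ,  0.92,  0.5 ]), array([-0.  ,  0.32,  1.59, -0.  ,  1.23, -0.12])]
[array([ 0.16,  0.24,  1.99,  0.  ,  0.92, -2.64]), None]
```

```bash
python3 - <<'E'
from h import *
q=quat(np.radians(-20)); C=[.428,.137]
gripper_to(.05,5)
r.move_to([*C,.16],q); print(telemetry.current_t(),telemetry.current_wrist_force())
print(r.move_l([*C,.058],vel=.1,guard=6))
gripper_to(0,40); print(telemetry.current_opening(),telemetry.current_t(),telemetry.current_wrist_force())
r.move_l([*C,.20],vel=.15)
print(telemetry.current_opening(),telemetry.current_wrist_force())
for n in("scene","top"):
    im=vision.snapshot(n)
    for t in("holder_center","holder_tongue","holder_heel"):
        print(n,t,[(np.round(np.array(d["at"])*1000,1),round(d["score"],2)) for d in models.mark_of(t,n)[:1]])
    c=im[90:180,225:325] if n=="scene" else im[190:270,140:240]
    cv2.imwrite(f"pics/{n}_g.png",cv2.resize(c[:,:,::-1],None,fx=6,fy=6,interpolation=cv2.INTER_CUBIC))
print(telemetry.current_ee_pos(),telemetry.current_t())
E
```

```text
6.225 [-0.33300816 -0.15956922  0.16513929]
False
0.007724118250150226 8.1167 [ 0.19383901  0.61240035 -0.1740813 ]
0.0077996760679660635 [-0.02404207 -1.36770996 -1.81310955]
scene holder_center [(array([430.3, 143.1, 177.4]), 0.64)]
scene holder_tongue [(array([425.7, 141.2, 137.7]), 0.89)]
scene holder_heel [(array([448.2, 128.6, 143.2]), 0.91)]
top holder_center [(array([426.3, 137.6, 179.9]), 0.52)]
top holder_tongue [(array([422.4, 145.2, 141.3]), 0.74)]
top holder_heel [(array([445.9, 131.4, 141. ]), 0.71)]
[0.4279197  0.13698166 0.19973925] 9.6167
```

View pics/scene_g.png

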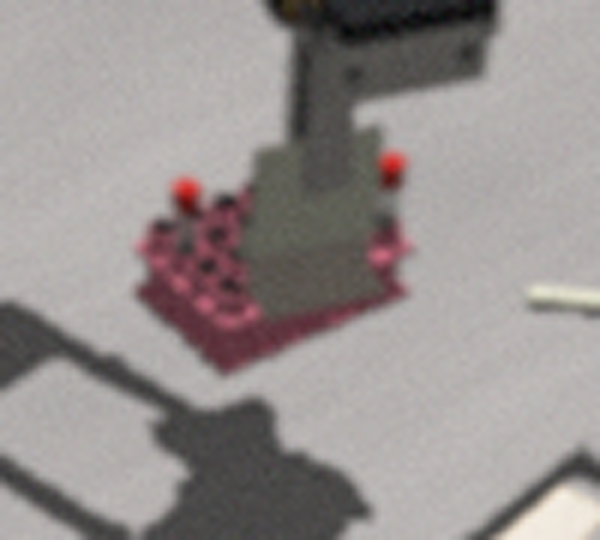

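```bash
cat >> h.py <<'E'
Y=np.radians(6.6); xh=np.array([np.cos(Y),np.sin(Y)]); yh=np.array([-np.sin(Y),np.cos(Y)]); O=np.array([.5889,-.0318])
def P(x,y,z): return [*(O+x*xh+y*yh),z]
E
python3 - <<'E'
from h import *
def edge(n,px,z,A=None):
    w=ray(n,px,z)*1000; d=w[1]-w[0]; print(w.mean(0),np.hypot(*d),np.degrees(np.arctan2(d[1],d[0]))-90)
edge("scene",[(267.5,115.0),(288.3,111.2)],.220); edge("scene",[(268.7,142.5),(288.7,138.3)],.142)
r.move_l(P(.010,.1016,.215),quat(Y),vel=.2)
print(telemetry.current_ee_pos(),telemetry.current_t())
for n in("scene","top"):
  for k in range(2):
    im=vision.snapshot(n)
    for t in("holder_center","holder_tongue","holder_heel","tube_rack"):
        for d in models.mark_of(t,n)[:1]:
            a=np.array(d["at"]); v=a[:2]-O; print(n,t,np.round(1000*np.array([v@xh,v@yh,a[2]]),1),round(d["score"],2))
cv2.imwrite("pics/hover.png",np.vstack([cv2.resize(c[:,:,::-1],(600,300),interpolation=cv2.INTER_CUBIC) for c in (vision.snapshot("scene")[130:240,240:460],vision.snapshot("top")[80:180,150:350])]))
print(telemetry.current_t())
E
```

```text
[427.83630536 135.71518917] 58.652143972805476 -21.756959479467795
[444.50575708 129.78933813] 59.33535554763757 -20.978814206206863
[0.58620788 0.07058029 0.21474752] 10.6333
scene holder_center [  8.7 105.8 194.5] 0.66
scene holder_tongue [  6.3 102.5 153.8] 0.63
scene holder_heel [ 30.8 102.7 157.7] 0.6
scene tube_rack [118.4 103.6  91.8] 0.95
scene holder_tongue [  3.7 102.7 157. ] 0.58
scene holder_heel [ 30.7 100.2 158.3] 0.66
scene tube_rack [-268.3  304.8   -2.3] 0.74
top holder_tongue [   6.8 -105.    94.9] 0.17
top holder_heel [ 0.1 -1.7 91.8] 0.35
11.7333
```

View pics/hover.png

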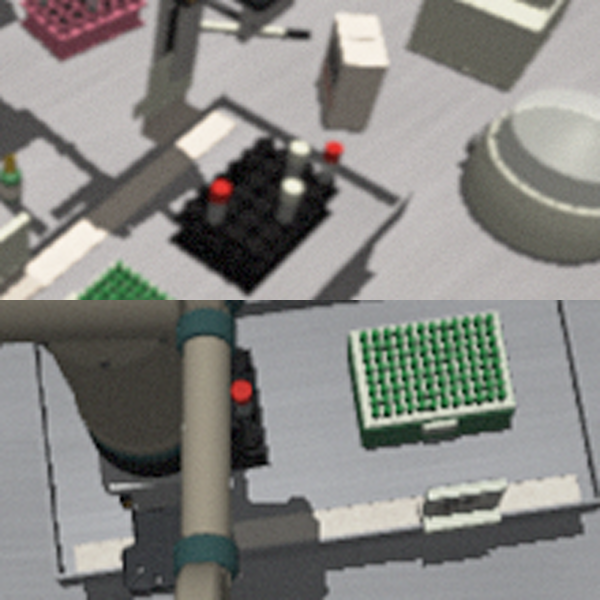

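Hovering as planned: the holder is over the lip at shelf y≈103 mm, with the rack middle at ≈104 mm and the approach clear. Next I'll lower it and draw the tongue against the lip's back.

```bash
python3 - <<'E'
from h import *
y=.103
print(r.move_l(P(.012,y,.161),vel=.1,guard=5), telemetry.current_ee_pos(),telemetry.current_wrist_force())
r.hold(.2); f0=telemetry.current_wrist_force()
g=r.move_l(P(-.006,y,.161),vel=.012,guard=4)
e=np.array(telemetry.current_ee_pos()); v=e[:2]-O
print(g,v@xh*1000,v@yh*1000,e[2],f0,telemetry.current_wrist_force(),telemetry.current_torque(),telemetry.current_t(),telemetry.current_opening())
E
```

```text
False [0.58936882 0.07188778 0.16132308] [ 0.82925942  0.26952581 -0.88676075]
True 3.8902816992078693 103.00169738090881 0.16078886705743162 [-0.05662898 -0.62157106 -1.1054284 ] [ 1.6374619  -0.7152137  -0.36995163] [-0.03125377 -0.34796484  0.01788574] 13.5083 0.007502469906117191
```

```bash
python3 - <<'E'
from h import *
y=.103
def st(g):
    r.hold(.25); e=np.array(telemetry.current_ee_pos()); v=e[:2]-O
    print(g,np.round([v@xh*1000,v@yh*1000,e[2]*1000],2),np.round(telemetry.current_wrist_force(),2),np.round(telemetry.current_torque(),3),round(telemetry.current_opening()*1000,2),telemetry.current_t())
st(r.move_l(P(.0049,y,.161),vel=.02)); 
g=r.move_l(P(.0049,y,.1525),vel=.03,guard=5); st(g)
if not g: st(r.move_l(P(.0049,y,.1445),vel=.008,guard=6))
E
```

```text
False [  4.63 103.   160.72] [-0.24 -0.16 -1.49] [-0.073  0.024  0.008] 8.0 14.0083
False [  5.01 103.   152.66] [-0.39  0.8  -1.22] [-0.004  0.005 -0.006] 7.58 14.6917
True [  4.9  102.99 149.39] [-0.31 -0.84  5.09] [-0.067  0.066  0.027] 7.66 15.5
```

```bash
python3 - <<'E'
from h import *
y=.103; z=.1490
def F():
    return np.mean([(r.hold(.05),telemetry.current_wrist_force())[1] for _ in range(6)],0)
for i in range(12):
    r.move_l(P(.0049,y,z),vel=.01); f=F(); print(round(z,5),np.round(f,2),round(telemetry.current_ee_pos()[2]*1000,2))
    if f[2]>=9.2: break
    z-=min(.0003,.00008*max(1,10-f[2])*.6)
r.hold(.8); print(np.round(F(),2),np.round(telemetry.current_torque(),3),np.round(telemetry.current_opening(),5))
for t in("holder_center","holder_tongue","holder_heel","tube_rack","fitted_holder"): pass
im=vision.snapshot("scene"); im2=vision.snapshot("top")
for t in("holder_tongue","holder_heel","tube_rack"):
    for d in models.mark_of(t,"scene")[:1]:
        a=np.array(d["at"]); v=a[:2]-O; print(t,np.round(1000*np.array([v@xh,v@yh,a[2]]),1),round(d["score"],2))
cv2.imwrite("pics/final.png",np.vstack([cv2.resize(c[:,:,::-1],(600,300),interpolation=cv2.INTER_CUBIC) for c in (im[140:240,220:420],im2[80:180,150:350])]))
print(telemetry.current_t())
E
```

```text
0.149 [-0.96 -0.24  5.04] 149.45
0.14876 [-1.41 -0.03  6.46] 149.4
0.14859 [-1.65  0.02  7.26] 149.43
0.14846 [-1.49  0.03  7.6 ] 149.42
0.14835 [-1.52  0.5   7.9 ] 149.4
0.14824 [-1.77  0.28  8.67] 149.41
0.14818 [-1.74 -0.08  9.13] 149.41
0.14813 [-2.07  0.02  9.  ] 149.42
0.14808 [-2.42  0.1   9.58] 149.43
[-2.23  0.2   9.54] [-0.023  0.451 -0.023] 0.0078
holder_tongue [  2.3 102.7  88.6] 0.57
holder_heel [ 25.4 101.3  97.2] 0.74
tube_rack [-264.7  306.1   -1.3] 0.96
21.8
```

View pics/final.png

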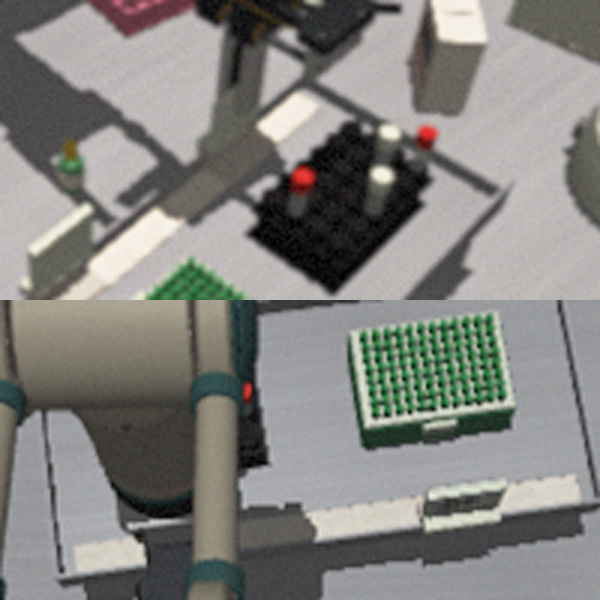

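```bash
python3 - <<'E'
from h import *
print(telemetry.current_wrist_force(),telemetry.current_t()); r.sign_off()
E
```

```text
[-2.31710875 -0.05627383  8.72587867] 21.8
the job is handed in; nothing more can be done
```

The label holder is fitted at the tube rack and handed in at 21.8 s, still gripped and pressed down. I gripped it by its frame and turned it about 26° so the label faces out. I then drew the tongue against the lip's back to find the lip, backed off 1 mm, lowered it onto the tape and pressed.

**Last checks**
- **Fit:** the foot's underside worked out at z ≈ 91.4 mm, against 91.5 mm for the tape top. That height stayed put as the push rose, so the holder is home and not slipping in the grip. The tongue sits about 1 mm behind the lip.
- **Push:** the wrist read about 9.5 N averaged and 8.7 N in one last noisy reading. The holder's weight adds about 1 N, so the tape sees roughly 10 N. A sideways force of about 2 N built up during pressing, and I left it.
- **Position along the lip:** camera marks put the holder at 101–103 mm and the rack's middle at about 104 mm, so it may be 1–3 mm off centre.
- **Not confirmed:** the arm hid the holder from the top camera, and the last rack mark picked up the pink look-alike instead. The centring therefore rests on earlier rack measurements. The apron being outside the lip follows from the measured positions; no picture shows it.
- **Everything else:** the parts of the shelf and bench in the last pictures look undisturbed.

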